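# Slide the kernel plate under the stage clip

## Robot

A 6-joint arm with a two-finger parallel gripper is mounted at the origin on a cart in front of the work surface, level with it; the furniture and walls round the work are solid. World frame = base frame: x ahead of the robot, y to its left, z up, the work surface at z = 0. Lengths are in m, angles in degrees, forces in N, time in s.
With the tool pointing down it reaches from about 0.375 to 0.9 m from the base axis. Payload 3.1 kg.
Tool frame: the origin (TCP) lies between the finger pads; the fingertips stand 11 mm ahead of it and the grasp point (between the pads) lies 8 mm behind it; z points along the fingers, y is the line along which they close (so a half turn about z gives the same grasp; the last joint's range is limited). The gripper opens to 87 mm and grips with 3 to 60 N. Pads are 19 mm wide; open, the fingers measure 117 mm over their backs; the gripper's body (75 mm by 190 mm) begins 51 mm behind the grasp point.
Start: joints at [60.648, 30.224, 82.088, -0, 67.689, -10.227], TCP at [0.205, 0.59, 0.234] pointing down, gripper open.
Joint ranges: [-176.69, 176.69], [-43.24, 126.21], [12.49, 139.97], [-82, 262], [0, 151.66], [-163.58, 163.58]. Speed limits (degrees/s): [159.86, 159.86, 180, 180, 180, 180].

## Interface

Orientations are given as a 3x3 rotation matrix whose columns are the frame's x, y, z axes.
In Python, from rig import bot, viewer, workorder, nets gives the robot as it stands. The module is installed in compiled form; this text tells all that it offers.
- The arm moves only by the tool move_arm, never from a script. Its argument "increments" is a list of rows, each a list of 7 numbers: the shift along the tool's x, y, z normalised to -1 to 1, where 1 is 0.3 m, then the turn, a rotation vector about the tool's x, y, z normalised to -1 to 1, where 1 is pi rad, then the opening, from 0 (shut) to 1 (fully open). In form: [[tx, ty, tz, wx, wy, wz, grip], ...]. A call has 1 to 10 rows; each row is the pose to reach, as a shift and turn from the pose commanded when the call began, along the tool's axes at that moment, turning the shorter way round; what a row does not reach only later rows make up. A row lasts 1/12 s, in which the tool goes at most 41.7 mm and 7.16 degrees, less where a joint would pass 70% of its speed; a pose out of reach is approached as far as the arm can. A call with a number of a shift or a turn outside -1 to 1 is refused whole. A call with a gripper value outside its range is refused whole. The fingers move at their own pace and stop on an object; the grip force is fixed at half the most. Time passes only in rows, so rows that repeat a pose let the fingers close. It gives the time, the measured TCP pose, the force, the opening and the grip force at its end, in the units of the state.
- bot.read_state(): the state, without advancing time (a new reading comes with each control period).
- viewer.capture(name): name is "scene" or "top"; returns a dict with "image" (480x640x3 uint8, blue, green, red), "K" (3x3 intrinsics, pixels), "eye" and "orientation" of the camera in the world. Camera axes: x right, y up, looking along -z (the intrinsics and any distortion apply to the point x, -y, -z); pixel columns grow to the right and rows downward; lengths in m; the calibration is good to about 2 mm. A picture is of the moment at which its call begins. There is no depth.
- workorder.hand_in(): hands the job in; it is judged then, once.
Trained networks look in the newest picture that a camera, given by its name, has taken for a name from the list of things; names that differ only in an ending like _2 or _b are one class to them, and where a whole thing is asked for, a point or a joint stands for the part that bears it (a point fixed in the world has none). Each returns a list of dicts, best first, with "conf" (0 to 1); they miss things now and then, are a little off and sometimes report something else, mostly with a low value. They report only what shows in the picture. A call takes as long as a camera call. They do not tell look-alikes from the thing itself.
- nets.find_in(camera, thing): "location" ([column, row] in pixels, amid what is visible of it).
The state is a dict: "time_s": time; "joint_positions": joint angles; "qvel": joint speeds; "tau": joint torques, N m; "position": TCP position; "tcp_rot": TCP orientation; "force": force on the tool from outside, world axes, zero at the start; "moment": the same for the moment, N m; "opening": opening from 0.0 (shut) to 1.0 (fully open); "grasp_force": force on a finger pad.
Only numpy, scipy, OpenCV 4.12 (cv2) and the standard library are available. Lean on these libraries where they do the work, as an engineer would, in place of code of your own. Each camera call takes 0.05 s, during which the arm holds its last target. There are 200 camera calls.

## Task

Load the white kernel plate into the viewing stage without picking anything up: with one fingertip hold the spring clip's thumb plate down so that its toe lifts, and with the other fingertip push the kernel plate along its channel, under the toe, until it is fully home against the end stop, keeping the clip held down until it is home. Then let the clip up so that its toe rests on the kernel plate, move the hand clear, and leave everything else where it stands.

Things in the scene. Friction and masses are not known exactly. Their poses are not given: they have to be found in the camera images.
- stage: viewing stage fixed to the worktop, 190 x 142 mm. Origin on the worktop under the channel's centre line, below the toe's front face; x = push direction (roughly away from the robot), y left, z up; stage coordinates below, mm. Base 4 thick, x -125..65, y -43..99. Deck top z 10. Channel between rails: inner faces y -26 and 26, tops z 18, x -105..50, open at the -x end
- stop (a point): middle of the end stop's face, on the deck (stage 45, 0, 10); the stop's top is at z 21. The kernel plate's front face meets it when fully home
- toe (a point): middle of the toe's underside, moves with the clip: a bar along x, x 0..20, 8 thick, at y 5, on an arm from the clip's hinge shaft (7 thick, along x at y 42, z 26, between lugs at x -116 and 29, tops z 32). At rest it is 6 mm above the deck, and its blunt end blocks the kernel plate
- thumb (a point): middle of the thumb plate's flat top, moves with the clip. Smooth steel, x -109..-11: a tip can slide along it while pressing. At rest it slopes up outward, z 20 to 35. Pressed to 0.40 rad it is level, top z 15.5, flat over y 54..92; a second tip at that height at y 0, behind the kernel plate, then travels along +x with it. Tips 55 to 85 mm apart (centres) fit
- clip (a joint): spring clip's hinge, rad: 0 = at rest (toe down), grows as the thumb plate is pressed down, hard stop at 0.50. Toe clears the kernel plate above 0.19; toe resting on the kernel plate reads about 0.17. Springs back when released; 3 to 6 N on the thumb plate's middle holds it down
- plate: white flat kernel plate with 4 x 3 shallow round pockets, 60 mm along x, 50 mm along y, 12 mm thick, about 100 g, loose on the deck in the mouth of the channel, before the toe. Origin centre of its underside; x as the stage's x. Its flat rear end face (the one to push) is at its x -30 mm. Fully home its origin is at stage x +15 mm
- dish: aluminium lidded dish, 61 mm across, 26 mm high; origin centre of underside. Bystander.
- rubber: white eraser in a card sleeve, 21x44x12 mm; origin centre of underside. Bystander.
- lens: hand lens with a flat black handle, 45x108x9 mm, lying flat; origin centre of underside. Bystander.
- vial_a: capped sample vial, 33 mm across, 78 mm high, standing; origin centre of underside. Bystander.
- vial_b: capped sample vial, 33 mm across, 78 mm high, standing; origin centre of underside. Bystander.
- counter: hand tally counter lying on its back, 80x52x20 mm; origin centre of underside. Bystander.
Mind the look-alikes: they are no part of the job. Leave any yellow look-alike of the stage alone.

How it is judged:
By the outcome, as a careful person would: the job done as asked, in the order asked, and still so for the second after the job is handed in, with the robot touching nothing.
It also fails if it takes over 45 s, if anything falls off the work surface, if the arm or the gripper's body presses on something with over 40 N, if the wrist force passes 120 N, or if a joint passes its speed limit or range.

## Working session

There is one attempt and no reset: what is moved stays moved. The work goes in short steps, Python scripts to look and compute and a tool call to move; the robot and the scene stay as the last step left them, time stands still between calls to the robot, and variables do not carry over. Pictures are saved under pics/ and viewed, at most 10 in all, crops included, and the job is handed in when it is done.

Besides the shell and the picture viewer there is one more tool, called after "Emit:" as a command line: name --pt "numbers of a row" for each row, then --argument value for the rest. move_arm: Moves the arm, as the interface text tells. Its arguments: {"type":"object","properties":{"increments":{"type":"array"}},"required":["increments"]}

```bash
mkdir -p pics; python3 - <<'E'
from rig import bot, viewer, workorder, nets
import cv2, numpy as np
s=bot.read_state(); print(s)
for c in ("scene","top"):
    r=viewer.capture(c); cv2.imwrite(f"pics/{c}0.png",r["image"]); print(c,r["K"],r["eye"],r["orientation"],[k for k in r])
    for t in ("stage","plate","thumb","toe"):
        print(t,[(np.round(d["location"]),round(d["conf"],2)) for d in nets.find_in(c,t)])
E
```

```text
{'time_s': 0.0, 'joint_positions': array([ 6.06491786e+01,  3.02790054e+01,  8.21561014e+01,  7.68224312e-04,
        6.76906464e+01, -1.02297140e+01]), 'qvel': array([ 0.04638447, -0.04905579, -0.04228191, -0.02560936, -0.1455911 ,
       -0.00612425]), 'tau': array([-3.53522619e-04, -4.40043819e+01, -1.76588559e+01,  6.33081933e-02,
        5.83057653e-02, -1.45943736e-04]), 'position': array([0.20436682, 0.58988776, 0.23257279]), 'tcp_rot': array([[-9.44826413e-01,  3.27569638e-01, -1.08660861e-03],
       [ 3.27571194e-01,  9.44824574e-01, -1.90698864e-03],
       [ 4.01982944e-04, -2.15771492e-03, -9.99997591e-01]]), 'force': array([-1.01897505, -0.03849927, -0.26865122]), 'moment': array([0.00414753, 0.01139967, 0.04785774]), 'grasp_force': 0.0, 'opening': 0.9997064169821471}
scene [[560.29082813   0.         322.7560162 ]
 [  0.         560.29082813 236.61727439]
 [  0.           0.           1.        ]] [ 0.06906433 -0.63634951  0.58672616] [[ 0.81726496  0.29411434 -0.49555499]
 [-0.57594675  0.44533471 -0.685538  ]
 [ 0.01906128  0.84567946  0.53335065]] ['image', 'K', 'eye', 'orientation']
stage [(array([171., 235.]), 0.96)]
plate [(array([348., 294.]), 0.77), (array([327., 245.]), 0.47)]
thumb [(array([321., 272.]), 0.95), (array([160., 222.]), 0.95)]
toe [(array([156., 224.]), 0.9), (array([318., 273.]), 0.69)]
top [[518.78780399   0.         315.68364084]
 [  0.         518.78780399 245.15092742]
 [  0.           0.           1.        ]] [0.50747326 0.077438   0.90102459] [[-0.00391697  0.99774215 -0.06704663]
 [-0.99991307 -0.00306372  0.01282431]
 [ 0.01258994  0.06709103  0.99766742]] ['image', 'K', 'eye', 'orientation']
stage [(array([372., 258.]), 0.89), (array([200., 360.]), 0.68)]
plate [(array([392., 268.]), 0.66)]
thumb [(array([180., 378.]), 0.82), (array([361., 273.]), 0.57), (array([375., 258.]), 0.34)]
toe [(array([360., 273.]), 0.95)]
```

View pics/top0.png

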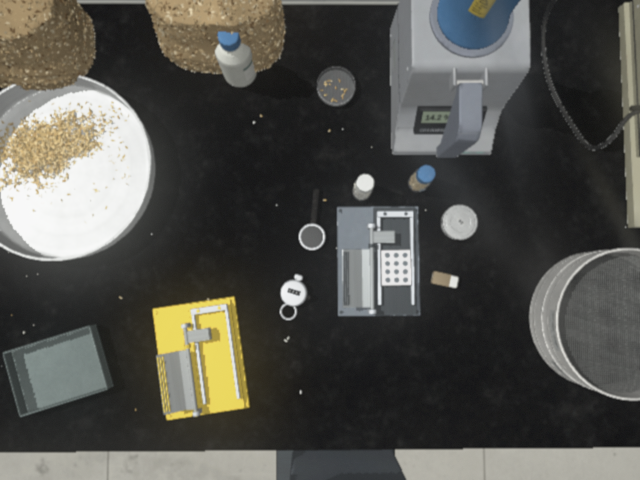

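View pics/scene0.png

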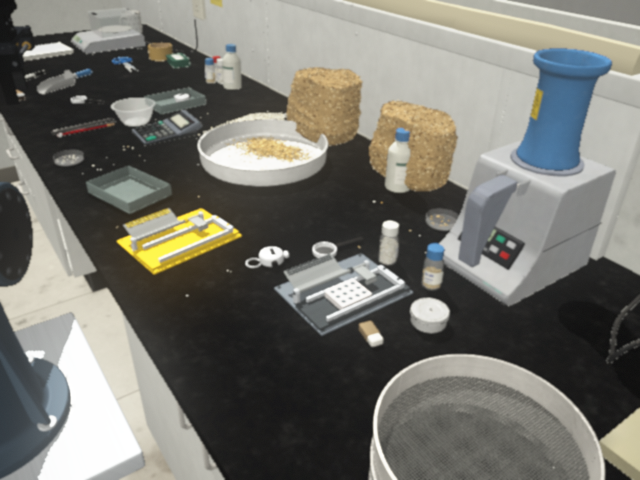

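The grey stage is at columns 337–420, rows 207–317 in the top view, with its channel mouth toward the robot. The yellow look-alike is at lower left (200, 360). Next I'll zoom in on the grey stage to get its corners.

```bash
cat > h.py <<'E'
import numpy as np, cv2
from scipy.optimize import least_squares
def ray(r,px,z):
    K,R,e=np.array(r["K"]),np.array(r["orientation"]),np.array(r["eye"])
    d=np.linalg.solve(K,[px[0],px[1],1.]); d=R@(d*[1,-1,-1]); return e+d*(z-e[2])/d[2]
def proj(r,P):
    K,R,e=np.array(r["K"]),np.array(r["orientation"]),np.array(r["eye"])
    c=(np.atleast_2d(P)-e)@R*[1,-1,-1]; p=c@K.T; return p[:,:2]/p[:,2:]
def stage2w(pose,P):  # pose x,y,yaw(rad); P stage mm
    P=np.atleast_2d(P)/1000.; c,s=np.cos(pose[2]),np.sin(pose[2])
    return np.c_[pose[0]+c*P[:,0]-s*P[:,1],pose[1]+s*P[:,0]+c*P[:,1],P[:,2]]
E
python3 - <<'E'
from rig import viewer
from h import *
r=viewer.capture("top"); im=r["image"][195:330,325:435]
b=cv2.resize(im,None,fx=4.4,fy=4.4,interpolation=cv2.INTER_CUBIC)
r2=viewer.capture("scene"); im2=r2["image"][235:345,265:425]
b2=cv2.resize(im2,None,fx=1.95,fy=1.95,interpolation=cv2.INTER_CUBIC)
for i in range(0,135,10): cv2.putText(b,str(195+i),(0,int(i*4.4)+4),0,.35,(0,255,255),1); cv2.line(b,(26,int(i*4.4)),(32,int(i*4.4)),(0,255,255),1)
for i in range(5,110,10): cv2.putText(b,str(325+i),(int(i*4.4)-10,10),0,.35,(0,255,255),1); cv2.line(b,(int(i*4.4),12),(int(i*4.4),18),(0,255,255),1)
o=np.zeros((b.shape[0],b.shape[1]+b2.shape[1],3),np.uint8); o[:,:b.shape[1]]=b; o[:b2.shape[0],b.shape[1]:]=b2
cv2.imwrite("pics/z1.png",o); print(o.shape)
# first rough pose from the corners
for p in [(337,207),(420,207),(420,317),(337,317)]: print(ray(r,p,.004))
E
```

```text
(594, 796, 3)
[0.63427533 0.02849679 0.004     ]
[ 0.63396557 -0.11652368  0.004     ]
[ 0.44324146 -0.1131965   0.004     ]
[0.44392855 0.02976754 0.004     ]
```

View pics/z1.png

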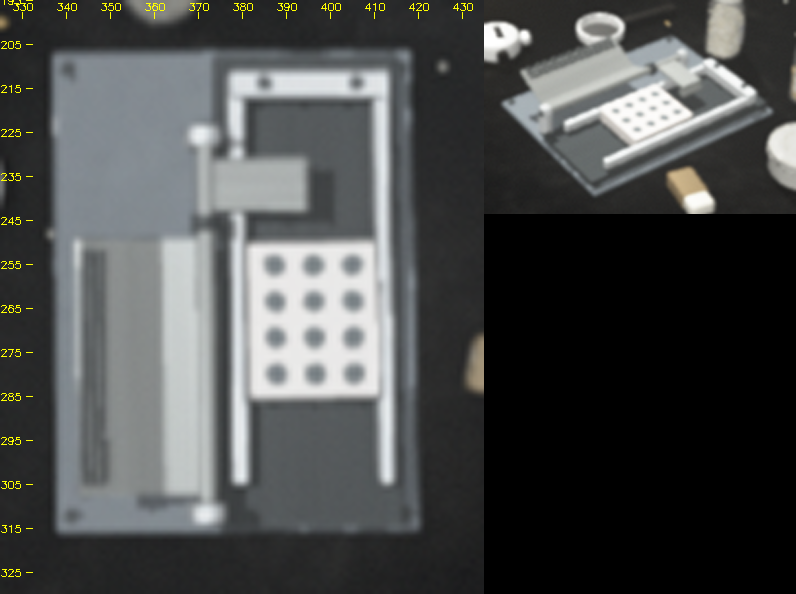

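```bash
cat >> h.py <<'E'
def fit(r,zp,P,off=(325,195),f=4.4,x0=(.57,-.04,0)):
    px=(np.array(zp)+.5)/f-.5+np.array(off)
    g=least_squares(lambda q:(proj(r,stage2w(q,P))-px).ravel(),x0,loss="soft_l1")
    return g.x,(proj(r,stage2w(g.x,P))-px).round(2)
E
python3 - <<'E'
from rig import viewer
from h import *
r=viewer.capture("top")
q,e=fit(r,[(53,52),(411,50),(420,532),(57,532),(249,485),(380,485)],[(65,99,4),(65,-43,4),(-125,-43,4),(-125,99,4),(-105,26,18),(-105,-26,18)])
print(q,np.degrees(q[2]));print(e)
p,e=fit(r,[(248,241),(375,241),(379,398),(250,398)],[(30,25,22),(30,-25,22),(-30,-25,22),(-30,25,22)])
print(p,np.degrees(p[2]));print(e)
c,s=np.cos(q[2]),np.sin(q[2]); d=p[:2]-q[:2]; print("plate in stage",[c*d[0]+s*d[1],-s*d[0]+c*d[1]])
for t in [(45,0,21),(-40,73,30),(0,5,24)]: print(stage2w(q,t), (proj(r,stage2w(q,t))-[325,195])*4.4)
for n,px,z in [("vial",(363,187),.04),("vialb",(422,179),.04)]: print(n,ray(r,px,z))
E
```

```text
[ 5.70500273e-01 -7.00923514e-02 -1.49869099e-04] -0.008586866867560244
[[ 0.11 -0.14]
 [ 0.01  0.16]
 [-0.16  0.16]
 [-0.09  0.55]
 [-0.33 -0.28]
 [ 0.49 -0.41]]
[ 0.52865446 -0.0695936   0.00149318] 0.08555295327217957
[[-0.17  0.22]
 [ 0.3   0.08]
 [ 0.02 -0.23]
 [-0.14 -0.07]]
plate in stage [np.float64(-0.041845883048625125), np.float64(0.0004924785115724384)]
[[ 0.61550027 -0.0700991   0.021     ]] [[309.01335138  94.08175982]]
[[0.53051121 0.00291364 0.03      ]] [[125.23010426 312.92400531]]
[[ 0.57050102 -0.06509235  0.024     ]] [[299.01014612 209.05258237]]
vial [ 0.66289864 -0.01342274  0.04      ]
vialb [ 0.67632677 -0.11294071  0.04      ]
```

The stage is at (0.5705, -0.0701) with yaw 0. The plate's rear face is at stage x -72, so it has 57 mm to travel. I'll approach at height and turn the tool to align it with the stage.

Emit:
move_arm --pt "-0.778 -0.83 0 0 0 -0.1062 0.667" --pt "-0.778 -0.83 0 0 0 -0.1062 0.667" --pt "-0.778 -0.83 0 0 0 -0.1062 0.667" --pt "-0.778 -0.83 0 0 0 -0.1062 0.667" --pt "-0.778 -0.83 0 0 0 -0.1062 0.667" --pt "-0.778 -0.83 0 0 0 -0.1062 0.667" --pt "-0.778 -0.83 0 0 0 -0.1062 0.667" --pt "-0.778 -0.83 0 0 0 -0.1062 0.667" --pt "-0.778 -0.83 0 0 0 -0.1062 0.667" --pt "-0.778 -0.83 0 0 0 -0.1062 0.667"

```text
time_s: 1.48
position: [0.345, 0.2768, 0.2339]
tcp_rot: [[-1.0, 0.005, 0.001], [0.005, 1.0, 0.0], [-0.001, 0.0, -1.0]]
force: [-0.3, -0.8, -0.1]
opening: 0.666
grasp_force: 0.0
```

Emit:
move_arm --pt "-0.458 -1 0.4 0 0 0 0.667" --pt "-0.458 -1 0.4 0 0 0 0.667" --pt "-0.458 -1 0.4 0 0 0 0.667" --pt "-0.458 -1 0.4 0 0 0 0.667" --pt "-0.458 -1 0.4 0 0 0 0.667" --pt "-0.458 -1 0.4 0 0 0 0.667" --pt "-0.458 -1 0.4 0 0 0 0.667" --pt "-0.458 -1 0.4 0 0 0 0.667" --pt "-0.458 -1 0.4 0 0 0 0.667" --pt "-0.458 -1 0.4 0 0 0 0.667"

```text
time_s: 2.32
position: [0.4842, -0.0235, 0.1122]
tcp_rot: [[-1.0, 0.003, 0.002], [0.003, 1.0, -0.001], [-0.002, -0.001, -1.0]]
force: [-1.0, 0.4, 0.0]
opening: 0.668
grasp_force: 0.0
```

Emit:
move_arm --pt "0.01 -0.034 0.1 0 0 0 0.667" --pt "0.01 -0.034 0.18 0 0 0 0.667" --pt "0.01 -0.034 0.18 0 0 0 0.667" --pt "0.01 -0.034 0.18 0 0 0 0.667"

```text
time_s: 2.65
position: [0.4771, -0.0295, 0.0591]
tcp_rot: [[-1.0, -0.002, -0.003], [-0.002, 1.0, 0.001], [0.003, 0.001, -1.0]]
force: [1.2, 0.3, 0.5]
opening: 0.668
grasp_force: 0.0
```

```bash
python3 - <<'E'
from rig import bot,viewer
from h import *
s=bot.read_state(); print(s["position"],s["force"])
r=viewer.capture("top"); a=cv2.resize(r["image"][195:330,325:435],None,fx=4.4,fy=4.4,interpolation=cv2.INTER_CUBIC)
r2=viewer.capture("scene"); b=cv2.resize(r2["image"][215:345,265:425],None,fx=1.95,fy=1.95,interpolation=cv2.INTER_CUBIC)
o=np.zeros((a.shape[0],a.shape[1]+b.shape[1],3),np.uint8); o[:,:a.shape[1]]=a; o[:b.shape[0],a.shape[1]:]=b
cv2.imwrite("pics/z2.png",o)
E
```

```text
[ 0.47708782 -0.02947791  0.05905802] [1.23615165 0.3208938  0.53913522]
```

View pics/z2.png

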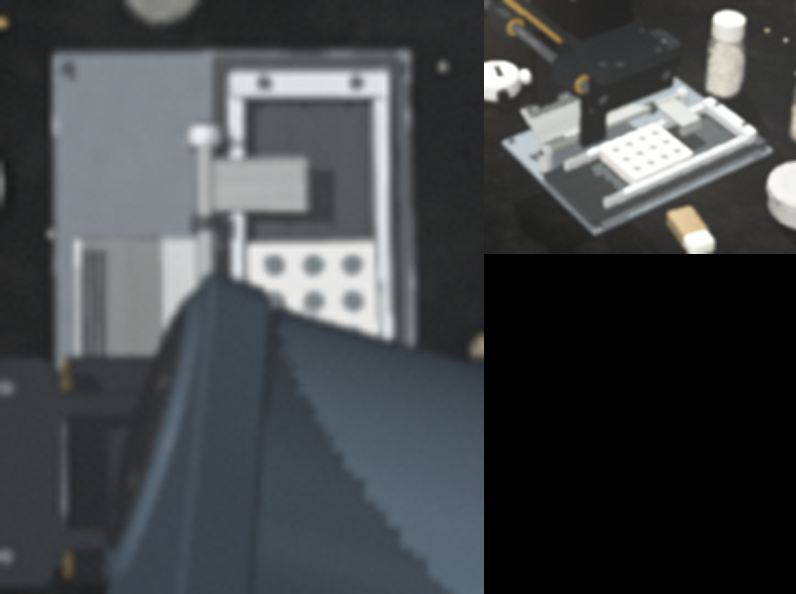

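The hand hovers behind the plate with one finger in the channel and the other over the thumb plate. Now I'll lower it gradually and press.

Emit:
move_arm --pt "-0.013 -0.013 0.0 0 0 0 0.667" --pt "-0.013 -0.013 0.02 0 0 0 0.667" --pt "-0.013 -0.013 0.04 0 0 0 0.667" --pt "-0.013 -0.013 0.06 0 0 0 0.667" --pt "-0.013 -0.013 0.075 0 0 0 0.667" --pt "-0.013 -0.013 0.09 0 0 0 0.667" --pt "-0.013 -0.013 0.1 0 0 0 0.667" --pt "-0.013 -0.013 0.1 0 0 0 0.667" --pt "-0.013 -0.013 0.1 0 0 0 0.667"

```text
time_s: 3.5
position: [0.482, -0.0359, 0.0295]
tcp_rot: [[-1.0, 0.0, 0.0], [0.0, 1.0, -0.0], [-0.0, -0.0, -1.0]]
force: [-1.5, -4.3, 4.7]
opening: 0.67
grasp_force: 2.5
```

Emit:
move_arm --pt "0 0.005 0.006 0 0 0 0.667" --pt "0 0.005 0.013 0 0 0 0.667" --pt "0 0.005 0.013 0 0 0 0.667" --pt "0 0.005 0.013 0 0 0 0.667"

```text
time_s: 3.83
position: [0.4825, -0.0345, 0.0262]
tcp_rot: [[-1.0, -0.0, 0.002], [-0.0, 1.0, -0.001], [-0.002, -0.001, -1.0]]
force: [-1.4, -5.2, 7.5]
opening: 0.667
grasp_force: 3.6
```

```bash
python3 - <<'E'
from rig import bot,viewer
from h import *
s=bot.read_state(); print(s["position"],s["force"],s["moment"])
r=viewer.capture("top"); a=cv2.resize(r["image"][195:330,325:435],None,fx=3,fy=3,interpolation=cv2.INTER_CUBIC)
r2=viewer.capture("scene"); b=cv2.resize(r2["image"][225:335,270:420],None,fx=3,fy=3,interpolation=cv2.INTER_CUBIC)
o=np.zeros((405,a.shape[1]+b.shape[1],3),np.uint8); o[:,:a.shape[1]]=a; o[:b.shape[0],a.shape[1]:]=b
cv2.imwrite("pics/z3.png",o); print(o.shape)
E
```

```text
[ 0.48252879 -0.03452368  0.02623701] [-1.41667577 -5.16088584  7.53359138] [-0.64184777  0.19563809  0.03880694]
(405, 780, 3)
```

View pics/z3.png

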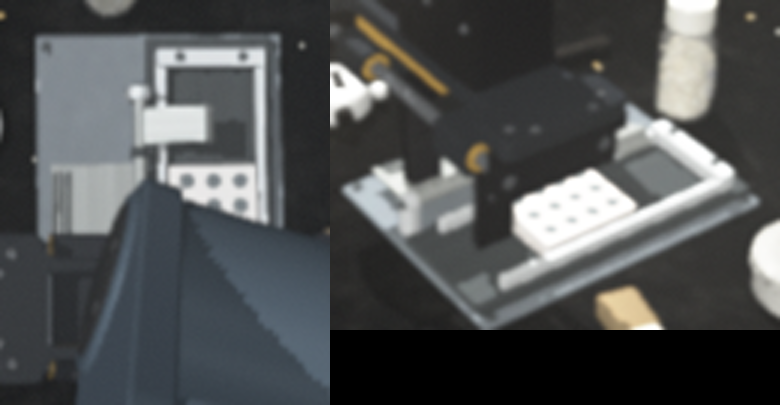

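The thumb plate is level, the toe is raised, and the pusher tip sits in the channel just behind the plate. Now I'll push.

Emit:
move_arm --pt "-0.01 0 0 0 0 0 0.667" --pt "-0.025 0 0 0 0 0 0.667" --pt "-0.04 0 0 0 0 0 0.667" --pt "-0.055 0 0 0 0 0 0.667" --pt "-0.07 0 0 0 0 0 0.667" --pt "-0.085 0 0 0 0 0 0.667" --pt "-0.1 0 0 0 0 0 0.667"

```text
time_s: 4.52
position: [0.5077, -0.0322, 0.0254]
tcp_rot: [[-1.0, -0.0, -0.009], [-0.0, 1.0, 0.003], [0.009, 0.003, -1.0]]
force: [-6.9, 0.1, 6.1]
opening: 0.669
grasp_force: 3.4
```

Emit:
move_arm --pt "-0.01 0 0 0 0 0 0.667" --pt "-0.02 0 0 0 0 0 0.667" --pt "-0.035 0 0 0 0 0 0.667" --pt "-0.05 0 0 0 0 0 0.667" --pt "-0.065 0 0 0 0 0 0.667" --pt "-0.08 0 0 0 0 0 0.667" --pt "-0.09 0 0 0 0 0 0.667" --pt "-0.09 0 0 0 0 0 0.667"

```text
time_s: 5.18
position: [0.5366, -0.0326, 0.0254]
tcp_rot: [[-1.0, -0.0, -0.005], [-0.0, 1.0, 0.002], [0.005, 0.002, -1.0]]
force: [-3.8, 0.4, 3.8]
opening: 0.667
grasp_force: 2.5
```

```bash
python3 - <<'E'
from rig import bot,viewer
from h import *
s=bot.read_state(); print(s["position"],s["force"],s["moment"])
r=viewer.capture("top"); a=cv2.resize(r["image"][195:330,325:435],None,fx=3,fy=3,interpolation=cv2.INTER_CUBIC)
r2=viewer.capture("scene"); b=cv2.resize(r2["image"][225:335,270:420],None,fx=3,fy=3,interpolation=cv2.INTER_CUBIC)
o=np.zeros((405,a.shape[1]+b.shape[1],3),np.uint8); o[:,:a.shape[1]]=a; o[:b.shape[0],a.shape[1]:]=b
cv2.imwrite("pics/z4.png",o); print(o.shape)
E
```

```text
[ 0.53661354 -0.03264549  0.02543395] [-3.79021075  0.42639644  3.83506607] [0.30390611 0.69717371 0.12073096]
(405, 780, 3)
```

View pics/z4.png

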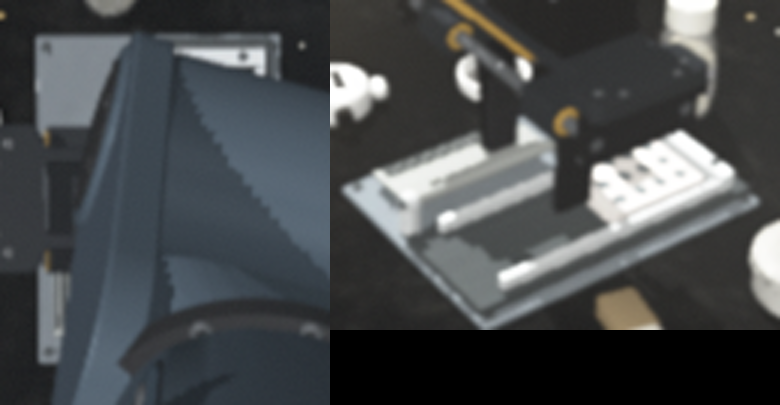

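The plate is under the lifted toe with about 9 mm left to go.

Emit:
move_arm --pt "-0.01 0 0 0 0 0 0.667" --pt "-0.018 0 0 0 0 0 0.667" --pt "-0.024 0 0 0 0 0 0.667" --pt "-0.028 0 0 0 0 0 0.667" --pt "-0.028 0 0 0 0 0 0.667" --pt "-0.028 0 0 0 0 0 0.667"

```text
time_s: 5.78
position: [0.5458, -0.0336, 0.0255]
tcp_rot: [[-1.0, 0.0, -0.003], [0.0, 1.0, 0.001], [0.003, 0.001, -1.0]]
force: [-6.9, 0.6, 5.6]
opening: 0.665
grasp_force: 3.8
```

Right at the predicted position. I'll press further until the stop shows in the force.

Emit:
move_arm --pt "-0.005 0 0 0 0 0 0.667" --pt "-0.01 0 0 0 0 0 0.667" --pt "-0.01 0 0 0 0 0 0.667" --pt "-0.01 0 0 0 0 0 0.667"

```text
time_s: 6.12
position: [0.546, -0.0335, 0.0255]
tcp_rot: [[-1.0, 0.0, -0.009], [0.0, 1.0, 0.001], [0.009, 0.001, -1.0]]
force: [-11.1, -1.6, 9.5]
opening: 0.665
grasp_force: 6.0
```

Emit:
move_arm --pt "-0.007 0 0 0 0 0 0.667" --pt "-0.012 0 0 0 0 0 0.667" --pt "-0.012 0 0 0 0 0 0.667" --pt "-0.012 0 0 0 0 0 0.667"

```text
time_s: 6.45
position: [0.5463, -0.0334, 0.0254]
tcp_rot: [[-1.0, 0.0, -0.016], [0.0, 1.0, 0.002], [0.016, 0.002, -1.0]]
force: [-16.3, -4.1, 14.5]
opening: 0.666
grasp_force: 9.0
```

The plate is home: the hand has stalled at the predicted position and the force is climbing. Next I'll back off with the clip still held, then raise slowly.

Emit:
move_arm --pt "0.01 0 0 0 0 0 0.667" --pt "0.025 0 0 0 0 0 0.667" --pt "0.04 0 0 0 0 0 0.667" --pt "0.04 0 0 0 0 0 0.667" --pt "0.04 0 0 0 0 0 0.667"

```text
time_s: 6.87
position: [0.5444, -0.0343, 0.0262]
tcp_rot: [[-1.0, 0.0, 0.005], [0.0, 1.0, -0.001], [-0.005, -0.001, -1.0]]
force: [1.3, 0.4, 4.4]
opening: 0.665
grasp_force: 2.3
```

Emit:
move_arm --pt "0 0 -0.01 0 0 0 0.667" --pt "0 0 -0.02 0 0 0 0.667" --pt "0 0 -0.03 0 0 0 0.667" --pt "0 0 -0.045 0 0 0 0.667" --pt "0 0 -0.07 0 0 0 0.667" --pt "0 0 -0.11 0 0 0 0.667" --pt "0 0 -0.2 0 0 0 0.667" --pt "0 0 -0.3 0 0 0 0.667" --pt "0 0 -0.4 0 0 0 0.667" --pt "0 0 -0.5 0 0 0 0.667"

```text
time_s: 7.7
position: [0.5408, -0.0338, 0.177]
tcp_rot: [[-1.0, -0.0, -0.002], [-0.0, 1.0, 0.0], [0.002, 0.0, -1.0]]
force: [0.1, -0.0, -0.4]
opening: 0.667
grasp_force: 0.0
```

Emit:
move_arm --pt "0 0.15 0 0 0 0 0.667" --pt "0 0.3 0 0 0 0 0.667" --pt "0 0.45 0 0 0 0 0.667" --pt "0 0.6 0 0 0 0 0.667" --pt "0 0.75 0 0 0 0 0.667" --pt "0 0.9 0 0 0 0 0.667" --pt "0 0.9 0 0 0 0 0.667" --pt "0 0.9 0 0 0 0 0.667"

```text
time_s: 8.37
position: [0.5408, 0.2404, 0.1758]
tcp_rot: [[-1.0, -0.005, -0.0], [-0.005, 1.0, 0.001], [0.0, 0.001, -1.0]]
force: [-0.4, -0.6, -0.2]
opening: 0.665
grasp_force: 0.0
```

```bash
python3 - <<'E'
from rig import bot,viewer
from h import *
s=bot.read_state(); print(s["position"],s["force"])
r=viewer.capture("top"); a=cv2.resize(r["image"][195:330,325:435],None,fx=4.4,fy=4.4,interpolation=cv2.INTER_CUBIC)
r2=viewer.capture("scene"); b=cv2.resize(r2["image"][215:345,265:425],None,fx=1.95,fy=1.95,interpolation=cv2.INTER_CUBIC)
o=np.zeros((a.shape[0],a.shape[1]+b.shape[1],3),np.uint8); o[:,:a.shape[1]]=a; o[:b.shape[0],a.shape[1]:]=b
cv2.imwrite("pics/z5.png",o)
q=(.5705,-.0701,0)
print("home rear corners at", ((proj(r,stage2w(q,[(-15,25,22),(-15,-25,22),(45,25,22)]))-[325,195]+.5)*4.4).round())
E
```

```text
[0.54082512 0.24042287 0.17584374] [-0.44569902 -0.64514311 -0.17030403]
home rear corners at [[249. 251.]
 [378. 250.]
 [247.  96.]]
```

View pics/z5.png

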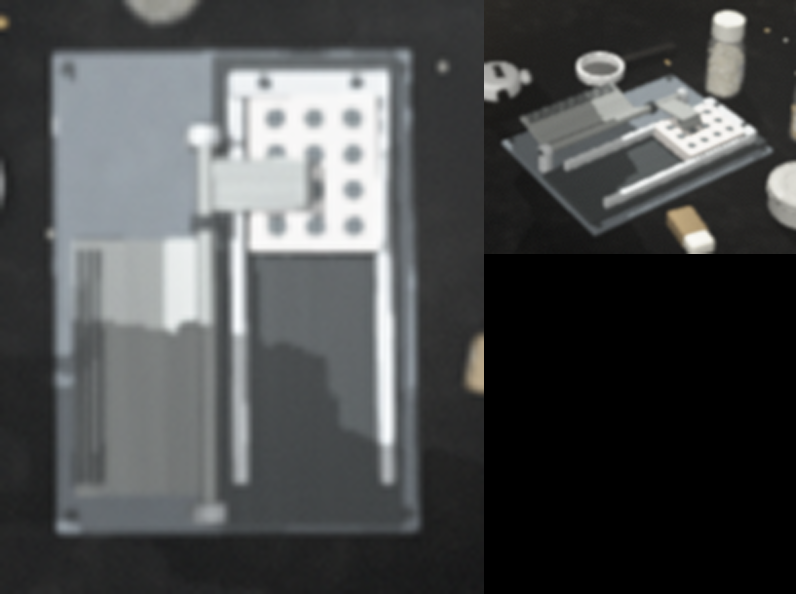

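The plate's rear edge is at the predicted home row (251), its front is against the stop, the toe rests on it, and the hand is clear.

```bash
python3 -c "
from rig import workorder
print(workorder.hand_in())"
```

```text
the job is handed in; nothing more can be done
None
```

The kernel plate is fully home against the end stop with the clip's toe resting on it and the hand clear; the job was handed in at about 8.5 s, and the hand-in returned no verdict.

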